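# Rebuild the ion source lens stack and lock its bayonet cap

## Robot

A 6-joint arm with a two-finger parallel gripper is mounted at the origin on the work surface. World frame = base frame: x ahead of the robot, y to its left, z up, the work surface at z = 0. Lengths are in m, angles in rad, forces in N, time in s.
With the tool pointing down it reaches from about 0.275 to 0.85 m from the base axis. Payload 19 kg.
Tool frame: the origin (TCP) lies midway between the tips of the shut fingers; the grasp point (between the pads) lies 19 mm behind it; z points along the fingers, y is the line along which they close (so a half turn about z gives the same grasp; the last joint's range is limited). The gripper opens to 85 mm and grips with 20 to 120 N. Pads are 22 mm wide; open, the fingers measure 114 mm over their backs; the gripper's body (76 mm by 85 mm) begins 54 mm behind the grasp point. The pads swing forward as they close: fully open they stand 13 mm farther back than shut.
Start: joints at [-1.431, 0.15, 1.437, -0, 1.554, -0.134], TCP at [0.155, -0.554, 0.231] pointing down, gripper open.
Joint ranges: [-2.8, 2.8], [-0.68, 2.1], [0.12, 2.68], [-1.39, 4.53], [0.16, 2.79], [-2.81, 2.81]. Speed limits (rad/s): [1.89, 1.89, 2.22, 3.01, 3.01, 3.01].

## Interface

Orientations are given as a unit quaternion [w, x, y, z].
In Python, from plant import * gives the robot as it stands. The module is installed in compiled form; this text tells all that it offers.
- The arm moves only by the tool send_rows, never from a script. Its argument "commands" is a list of rows, each a list of 2 entries, a list of its own where there are three numbers: the shift along the world's x, y, z as a fraction of full scale, then the turn, a rotation vector about the world's x, y, z as a fraction of full scale. A call has exactly 8 rows; each row shifts and turns the commanded pose from where the row before left it; what a row does not reach is not made up. Full scale, the value 1, is 0.03 m for a shift and 180 degrees for a turn. A row lasts 1/12 s, in which the tool goes at most 41.7 mm and 7.16 degrees, less where a joint would pass 70% of its speed; a pose out of reach is approached as far as the arm can. A call with a number of a shift or a turn outside -1 to 1 is refused whole. A call with a gripper value outside its range is refused whole. "claw" is the gripper's target within -1 to 1 (fully open at 1, half-way at 0, shut at -1), set as the call begins (left out, the last holds). The fingers move at their own pace and stop on an object; "force" is the grip in N (left out, the last holds). Time passes only in rows, so rows that do not move let the fingers close, or fill a call up. It gives the time, the measured TCP pose, the force, the opening and the grip force at its end, in the units of the state.
- read_state(): the state, without advancing time (a new reading comes with each control period).
- get_image(name): name is "scene" or "top" or "wrist"; returns the picture (400x640x3 uint8, red, green, blue); there is no depth.
- camera_model(name): a dict with "K" (3x3 intrinsics, pixels), "extrinsics" (4x4, takes a point from camera to world coordinates). Camera axes: x right, y up, looking along -z (the intrinsics and any distortion apply to the point x, -y, -z); pixel columns grow to the right and rows downward; lengths in m; the calibration is good to about 2 mm. A picture is of the moment at which its call begins: read the wrist's pose just before it. camera_model takes no time and is no camera call; for the wrist camera it gives the pose at the moment of the call.
- close_job(): hands the job in; it is judged then, once.
Trained networks look in the newest picture that a camera, given by its name, has taken for a name from the list of things; names that differ only in an ending like _2 or _b are one class to them, and where a whole thing is asked for, a point or a joint stands for the part that bears it (a point fixed in the world has none). Each returns a list of dicts, best first, with "conf" (0 to 1); they miss things now and then, are a little off and sometimes report something else, mostly with a low value. They report only what shows in the picture. A call takes as long as a camera call. They do not tell look-alikes from the thing itself.
- search_frame(camera, name): "box" ([centre column, centre row, width, height] in pixels, round what is visible of it).
- spot_point(camera, name): "uv" ([column, row] in pixels: a listed point, or the origin of a listed thing).
The state is a dict: "clock": time; "q": joint angles; "qvel": joint speeds; "effort": joint torques, N m; "tool_pos": TCP position; "eef_rot": TCP orientation; "ft_force": force on the tool from outside, world axes, zero at the start; "wrist_torque": the same for the moment, N m; "gripper_width": opening from 0.0 (shut) to 1.0 (fully open); "grasp_force": force on a finger pad.
Only numpy, scipy, OpenCV 4.12 (cv2) and the standard library are available. Lean on these libraries where they do the work, as an engineer would, in place of code of your own. Each camera call takes 0.05 s, during which the arm holds its last target. There are 200 camera calls.

## Task

Rebuild the ion source: stack the three rings flat in the bore of the teal housing, the white ceramic ring first, then the brass lens with its nose up, then the black spacer on top. Then set the teal cap on the stack with its two ears over the finger windows, press it down against the spring and turn it clockwise (seen from above) about a quarter turn to its stop, so that it stays locked under the two ledges when you let go. Leave the orange ring, the amber vial and the solvent bottle where they are.

Things in the scene. Friction and masses are not known exactly. Their poses are not given: they have to be found in the camera images.
- housing: Teal ion source housing, bolted down, on a 110 (x) x 90 (y) x 12 mm aluminium foot. Origin on the bore's axis at the table surface, z up. The bore is formed by two half shells on its +x and -x sides; between them, at +y and -y, are the finger windows. Two bayonet ledges with yellow marks stand over the shells. The rings stack on a spring seat in the bore, up to 58 mm above the table.
- bore_mouth (a point): Centre of the bore's mouth, 66 mm above the table; axes as the housing's. Bore diameter 46 mm, straight up and down; its last 6 mm widen to about 52 mm as a lead-in. The shells are solid out to 46 mm from the axis along x (44 mm wide along y).
- window (a point): Foot of the finger window on the housing's +y side, 26 mm from the axis, 12 mm above the table; a second one is opposite at -y. Each is 34 mm wide and open upwards and outwards from the 12 mm foot, so that a gripper closing along the housing's y can lower a ring held by its rim all the way down and open there by 20 mm and more.
- seat (a joint): Travel of the round steel spring seat at the bottom of the bore, m: 0 at rest (top 26 mm above the table), growing downwards to 0.008 at the stop. Spring 6 N at 0, 1.1 N more per mm, 15 N at the stop. The ears pass under the lips at more than 0.004 m; with the cap locked on the full stack it reads about 0.003.
- ledge (a point): Underside of the +x ledge's recess, where a locked ear's top rests: 79 mm above the table, 36 mm from the axis, 8 degrees from housing +x towards +y; the other is opposite. Ledges span radius 29 to 43 mm, tops at 85 mm. An ear over the +y window turns 82 degrees clockwise to a stop here (75 is enough), pressed under a lip 2 mm lower (77 mm) at the entry, then springs up and stays.
- ceramic_center (a point): White ceramic insulator ring, outer diameter 44 mm, hole 26 mm, 10 mm thick, lying flat; this point is its centre, half-way up. z along its axis. 45 g.
- lens_center (a point): Brass lens ring, outer diameter 44 mm, rim 8 mm thick, with a hollow conical nose (22 mm wide at its foot, 8 to 10 mm hole) rising 7 mm above the rim; the nose goes inside the black spacer. This point is on the axis, half-way up the rim (4 mm above the underside). z along its axis, up through the nose. 80 g.
- spacer_center (a point): Black plastic spacer ring, outer diameter 44 mm, hole 32 mm, 14 mm thick, lying flat; this point is its centre, half-way up. z along its axis. 35 g.
- cap_grip (a point): Teal cap on its pilot, 64 mm high, 160 g. From its underside: pilot 43 mm diameter, 0-18 mm; hub 48 mm, 18-36; grip bar 14 (x) x 40 (y), 36-64, yellow line on top. Two steel ears in line with the bar reach 36 mm out along +y and -y, 14 mm wide, at 18-24 mm. This point: bar's middle, on the axis, 50 mm above the underside; z up. Underside on the stack: 58 mm above the table, locked 55.
- old_seal_center (a point): Orange old seal ring lying on the table, outer diameter 62 mm, 6 mm thick, not used; its centre. Leave it.
- vial_center (a point): Amber glass vial with a blue cap standing on the table, 22 mm diameter, 47 mm high; its centre. Leave it.
- solvent_center (a point): Glass solvent bottle with a blue cap, 68 mm diameter, 160 mm high; its centre. Leave it.
Mind the look-alikes: they are no part of the job. Of the things that look like the part that bears spacer_center, the smaller one is meant.

How it is judged:
On the way, in this order (a step that is already met when the one before it is completed fails the run):
1. the white ceramic ring lies flat on the seat in the bore (horizontal distance between ceramic_center and housing below 0.003 m and z of ceramic_center in the frame of housing below 0.0335 m and angle between the z axis of ceramic_center and the z axis of housing, either way round below 0.1 rad), for 0.2 s.
2. the brass lens lies flat on the ceramic ring in the bore (horizontal distance between lens_center and housing below 0.003 m and angle between lens_center's own z axis and vertical below 0.1 rad and z of lens_center in the frame of housing below 0.0425 m), for 0.2 s.
3. the black spacer lies flat on the lens in the bore (horizontal distance between spacer_center and housing below 0.003 m and z of spacer_center in the frame of housing below 0.0535 m and angle between the z axis of spacer_center and the z axis of housing, either way round below 0.1 rad), for 0.2 s.
4. the cap is locked: turned to the recess under the ledges, with the stack sprung against it (angle between the y axis of cap_grip and the x axis of housing, either way round below 0.35 rad and horizontal distance between cap_grip and housing below 0.004 m and z of cap_grip in the frame of housing below 0.1075 m and value of joint seat above 0.0015 m), for 0.2 s.
At the end, for the whole second after the job is handed in: Rings flat in the bore within 3 mm of its axis, centres at 24-31 mm (ceramic), 33-40 (lens), 44-51 (spacer) above the table; cap upright, within 4 mm, ears within 0.35 rad of housing x, grip point at 101.5-107.5 mm, seat pressed over 1.5 mm; orange ring, vial, bottle moved under 30 mm (all of step 4 and horizontal distance between each of ceramic_center, lens_center, spacer_center and housing below 0.003 m and z of ceramic_center in the frame of housing between 0.024 and 0.031 m and angle between each of lens_center, cap_grip's own z axis and vertical below 0.1 rad and z of lens_center in the frame of housing between 0.033 and 0.04 m and z of spacer_center in the frame of housing between 0.044 and 0.051 m and z of cap_grip in the frame of housing above 0.1015 m and distance of each of old_seal_center, vial_center, solvent_center from where it was at the start of the episode below 0.03 m and angle between the z axis of each of ceramic_center, spacer_center and the z axis of housing, either way round below 0.1 rad); the robot touches nothing.
It fails at once if the orange ring, the amber vial or the solvent bottle is moved more than 30 mm (distance of any of old_seal_center, vial_center, solvent_center from where it was at the start of the episode above 0.03 m).
It also fails if it takes over 72 s, if anything falls off the work surface, if the arm or the gripper's body presses on something with over 40 N, if the wrist force passes 120 N, or if a joint passes its speed limit or range.

## Working session

There is one attempt and no reset: what is moved stays moved. The work goes in short steps, Python scripts to look and compute and a tool call to move; the robot and the scene stay as the last step left them, time stands still between calls to the robot, and variables do not carry over. Pictures are saved under pics/ and viewed, at most 10 in all, crops included, and the job is handed in when it is done.

Besides the shell and the picture viewer there is one more tool, called after "Emit:" as name([rows], argument=value, ...), one row to a line, values as JSON. send_rows: Moves the arm, as the interface text tells. Shift numbers are shares of 0.03 m and turn numbers shares of 180 degrees, none past 1 either way. Its arguments: {"type":"object","properties":{"commands":{"type":"array","items":{"type":"array"}},"claw":{"type":"number"},"force":{"type":"number"}},"required":["commands"]}

```bash
mkdir -p pics; cat > h.py <<'E'
from plant import *
import numpy as np, cv2
from scipy.spatial.transform import Rotation as R
def ray(cam,uv,z,cm=None):
    m=cm or camera_model(cam);K=np.array(m["K"]);E=np.array(m["extrinsics"])
    d=np.linalg.solve(K,[uv[0],uv[1],1.]);d=E[:3,:3]@[d[0],-d[1],-d[2]];o=E[:3,3]
    return o+d*(z-o[2])/d[2]
def proj(cam,p,cm=None):
    m=cm or camera_model(cam);K=np.array(m["K"]);E=np.array(m["extrinsics"])
    c=E[:3,:3].T@(np.array(p)-E[:3,3]);v=K@[c[0],-c[1],-c[2]];return v[:2]/v[2]
Z=dict(bore_mouth=.066,ceramic_center=.005,lens_center=.004,spacer_center=.007,cap_grip=.05,old_seal_center=.003,vial_center=.0235,solvent_center=.08,window=.012,ledge=.079)
E
python3 - <<'E'
from h import *
for c in ("top","scene"):
    im=get_image(c);cv2.imwrite(f"pics/{c}0.png",im[:,:,::-1])
    m=camera_model(c);print(c,m.keys(),np.round(m["extrinsics"],3).tolist(),np.round(m["K"],1).tolist())
    for n,z in Z.items():
        for d in spot_point(c,n)[:4]:
            if d["conf"]>.2: print(n,round(d["conf"],2),np.round(d["uv"]),np.round(ray(c,d["uv"],z,m),4)[:2])
s=read_state();print(s)
E
```

```text
top dict_keys(['K', 'extrinsics']) [[0.024, 0.991, -0.131, 0.487], [-1.0, 0.022, -0.015, 0.074], [-0.012, 0.132, 0.991, 0.85], [0.0, 0.0, 0.0, 1.0]] [[375.8, 0.0, 316.6], [0.0, 375.8, 200.5], [0.0, 0.0, 1.0]]
bore_mouth 0.78 [430. 233.] [ 0.5287 -0.1505]
ceramic_center 0.65 [218. 210.] [0.5734 0.3104]
ceramic_center 0.46 [284. 273.] [0.4346 0.1555]
lens_center 0.81 [284. 271.] [0.4404 0.155 ]
lens_center 0.36 [412. 235.] [ 0.5253 -0.1278]
spacer_center 0.85 [344. 219.] [0.5583 0.0249]
spacer_center 0.65 [287. 217.] [0.5602 0.1521]
cap_grip 0.71 [216. 277.] [0.4265 0.2929]
old_seal_center 0.81 [337. 163.] [0.6876 0.0426]
old_seal_center 0.72 [424. 212.] [ 0.5773 -0.1566]
old_seal_center 0.29 [424. 232.] [ 0.5327 -0.1555]
vial_center 0.71 [285. 269.] [0.4452 0.1513]
vial_center 0.6 [346. 271.] [0.4448 0.0189]
solvent_center 0.91 [289. 116.] [0.7688 0.1479]
window 0.81 [408. 234.] [ 0.5265 -0.1181]
ledge 0.82 [423. 216.] [ 0.561  -0.1328]
scene dict_keys(['K', 'extrinsics']) [[-0.073, -0.784, 0.616, 1.124], [0.997, -0.059, 0.043, 0.097], [0.002, 0.618, 0.786, 0.774], [0.0, 0.0, 0.0, 1.0
[... 506 characters left out ...]
.1398]
{'clock': 1.1, 'q': array([-1.43099523e+00,  1.50499905e-01,  1.43736192e+00,  1.00845512e-05,
        1.55380967e+00, -1.34000441e-01]), 'qvel': array([-0.00046994, -0.00045284,  0.00020736,  0.00103507,  0.00104315,
        0.00045555]), 'effort': array([ 1.64846868e-03, -7.12791252e+01, -5.71045411e+01, -2.17129750e-04,
        1.41647037e-03, -7.53708400e-05]), 'tool_pos': array([ 0.15545751, -0.55356801,  0.23128559]), 'eef_rot': array([-3.94347355e-05,  9.90643727e-01,  1.36473456e-01,  4.92719198e-06]), 'ft_force': array([0.46431576, 0.49591776, 0.36308881]), 'wrist_torque': array([ 0.03646512, -0.0316161 ,  0.03100186]), 'grasp_force': 0.0, 'gripper_width': 1.0006306474078381}
```

View pics/top0.png

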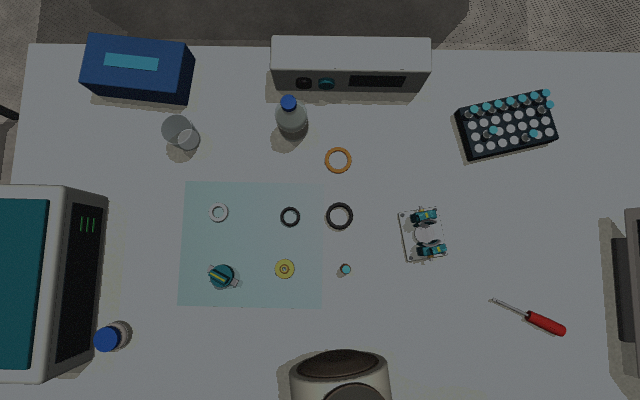

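View pics/scene0.png

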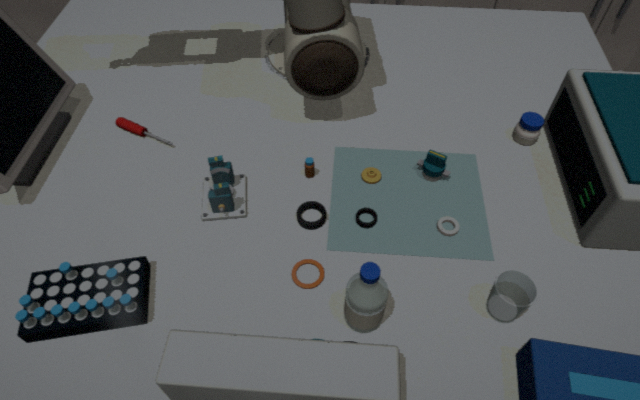

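The top view shows the ceramic ring at (218,212), the small spacer at (290,217), the lens at (285,269), the cap at (221,276) and the housing at (425,235). The vial at (345,269) and the larger look-alike ring at (339,215) stay put. I'll go over the housing first for a close look, since it lies on the way.

Emit:
send_rows([
  [[0.78, 0.84, 0], [0, 0, 0]],
  [[0.78, 0.84, 0], [0, 0, 0]],
  [[0.78, 0.84, 0], [0, 0, 0]],
  [[0.78, 0.84, 0], [0, 0, 0]],
  [[0.78, 0.84, 0], [0, 0, 0]],
  [[0.78, 0.84, 0], [0, 0, 0]],
  [[0.78, 0.84, 0], [0, 0, 0]],
  [[0.78, 0.84, 0], [0, 0, 0]],
], claw=0.4, force=30)

```text
clock: 1.77
tool_pos: [0.3435, -0.3506, 0.2315]
eef_rot: [0.0, 0.991, 0.136, 0.0]
ft_force: [-0.2, -0.5, 0.6]
gripper_width: 0.699
grasp_force: 0.0
```

Emit:
send_rows([
  [[0.78, 0.84, 0], [0, 0, 0]],
  [[0.78, 0.84, 0], [0, 0, 0]],
  [[0.78, 0.84, 0], [0, 0, 0]],
  [[0.78, 0.84, 0], [0, 0, 0]],
  [[0.78, 0.84, 0], [0, 0, 0]],
  [[0.78, 0.84, 0], [0, 0, 0]],
  [[0.4, 0.4, 0], [0, 0, 0]],
  [[0.3, 0.3, 0], [0, 0, 0]],
])

```text
clock: 2.43
tool_pos: [0.5052, -0.1781, 0.2312]
eef_rot: [-0.0, 0.991, 0.137, 0.0]
ft_force: [-0.1, 0.1, 0.1]
gripper_width: 0.699
grasp_force: 0.0
```

```bash
python3 - <<'E'
from h import *
s=read_state();m=camera_model("wrist");im=get_image("wrist");cv2.imwrite("pics/w1.png",im[:,:,::-1])
print(s["tool_pos"],s["clock"],s["gripper_width"],np.round(m["extrinsics"],3).tolist(),m["K"])
for n in("bore_mouth","window","ledge"):
    for d in spot_point("wrist",n)[:3]: print(n,round(d["conf"],2),np.round(d["uv"]),np.round(ray("wrist",d["uv"],Z[n],m),4)[:2])
E
```

```text
[ 0.50518577 -0.17806933  0.23123067] 2.4333 0.6989391575762425 [[0.272, 0.912, 0.307, 0.584], [-0.962, 0.258, 0.087, -0.156], [0.0, -0.319, 0.948, 0.374], [0.0, 0.0, 0.0, 1.0]] [[353.58778781   0.         321.93858952]
 [  0.         353.58778781 202.04674782]
 [  0.           0.           1.        ]]
bore_mouth 0.88 [303. 145.] [ 0.5302 -0.1545]
window 0.84 [282. 131.] [ 0.5288 -0.1302]
ledge 0.62 [297. 106.] [ 0.5615 -0.1417]
```

View pics/w1.png

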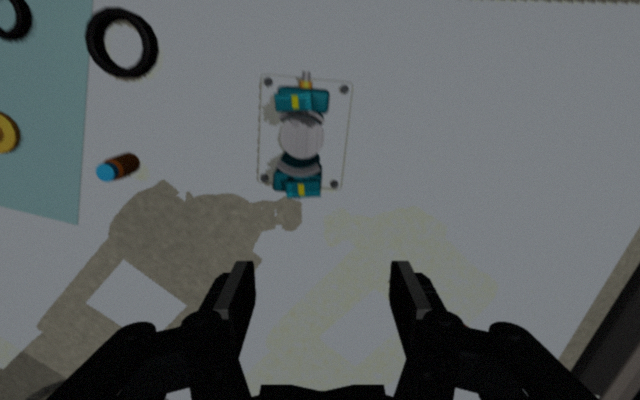

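The wrist view shows the housing with its foot screws at about (267,83), (344,90), (264,178) and (334,184), and the seat disc at (301,135). I'll compute the housing pose from these.

```bash
python3 - <<'E'
from h import *
m=camera_model("wrist")
im=cv2.imread("pics/w1.png")
c=cv2.resize(im[55:210,240:370],None,fx=4.5,fy=3.8,interpolation=cv2.INTER_CUBIC);c=cv2.resize(im[55:210,240:370],None,fx=3.8,fy=3.8,interpolation=cv2.INTER_CUBIC);cv2.imwrite("pics/w1c.png",c)
P=[ray("wrist",u,.012,m)[:2] for u in((267,83),(344,90),(334,184),(264,178))]
P=np.array(P);print(P,P.mean(0))
for a,b in((3,0),(2,1),(1,0),(2,3)):
  d=P[b]-P[a];print(np.linalg.norm(d),np.degrees(np.arctan2(d[1],d[0])))
# spots
for n in("ceramic_center","lens_center","spacer_center"): pass
E
```

```text
[[ 0.56771661 -0.10739821]
 [ 0.58174293 -0.18122443]
 [ 0.48770809 -0.19859559]
 [ 0.47400854 -0.12554816]] [ 0.52779404 -0.1531916 ]
0.09544958697510848 10.961667608706879
0.09562588629232802 10.466320383305664
0.07514684166631722 100.75747350264447
0.07432095253400098 100.62204458139826
```

View pics/w1c.png

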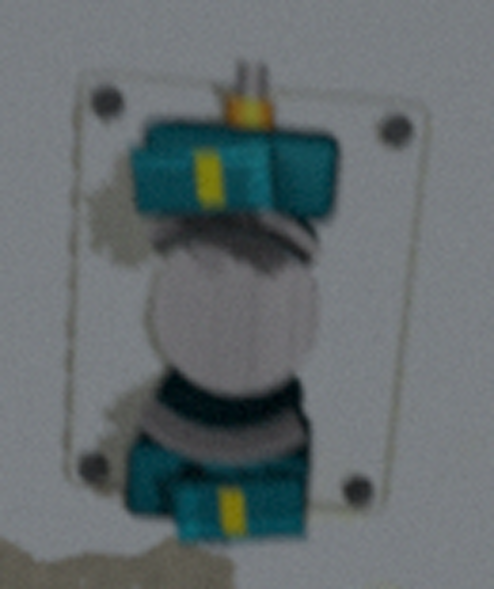

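Emit:
send_rows([
  [[0.14, 1, 0], [0, 0, -0.0142]],
  [[0.14, 1, 0], [0, 0, -0.0142]],
  [[0.14, 1, 0], [0, 0, 0]],
  [[0.14, 1, 0], [0, 0, 0]],
  [[0.14, 1, 0], [0, 0, 0]],
  [[0.14, 1, 0], [0, 0, 0]],
  [[0.14, 1, 0], [0, 0, 0]],
  [[0.14, 1, 0], [0, 0, 0]],
])

```text
clock: 3.3
tool_pos: [0.5374, 0.0603, 0.2315]
eef_rot: [0.0, 0.996, 0.091, 0.0]
ft_force: [0.1, -0.4, 0.8]
gripper_width: 0.697
grasp_force: 0.0
```

Emit:
send_rows([
  [[0.14, 1, -0.5], [0, 0, 0]],
  [[0.14, 1, -0.5], [0, 0, 0]],
  [[0.14, 1, -0.5], [0, 0, 0]],
  [[0.14, 1, -0.5], [0, 0, 0]],
  [[0.14, 1, -0.5], [0, 0, 0]],
  [[0.14, 1, -0.5], [0, 0, 0]],
  [[0.14, 0.9, -0.5], [0, 0, 0]],
  [[0.14, 0.3, -0.5], [0, 0, 0]],
])

```text
clock: 3.97
tool_pos: [0.5714, 0.278, 0.1106]
eef_rot: [-0.0, 0.996, 0.092, 0.0]
ft_force: [-0.5, 0.1, 0.6]
gripper_width: 0.704
grasp_force: 0.0
```

```bash
cat > look.py <<'E'
from h import *
import sys
def look(tag,names):
    s=read_state();m=camera_model("wrist");im=get_image("wrist");cv2.imwrite(f"pics/{tag}.png",im[:,:,::-1])
    q=s["eef_rot"];r=R.from_quat([*q[1:],q[0]]).as_matrix()
    print(s["clock"],"tcp",np.round(s["tool_pos"],4),"yaw_y",np.degrees(np.arctan2(r[1,1],r[0,1])),"tilt",np.round(r[:2,2],4))
    for n in names:
        for d in spot_point("wrist",n)[:2]:
            p=ray("wrist",d["uv"],Z[n],m);print(n,round(d["conf"],2),np.round(d["uv"]),np.round(p,4)[:2],"shift rows",np.round((p-s["tool_pos"])[:2]/.03,2))
    return im,m,s
def fitring(im,m,uv,z,mask,r=60):
    "min-area ellipse of the mask blob nearest uv"
    n,l,st,c=cv2.connectedComponentsWithStats(mask.astype(np.uint8));best=None
    for i in range(1,n):
        if st[i,4]>150:
            d=np.hypot(*(c[i]-uv))
            if best is None or d<best[0]: best=(d,i)
    k=(l==best[1]).astype(np.uint8);cs,_=cv2.findContours(k,0,2);e=cv2.fitEllipse(max(cs,key=len))
    print("ellipse",np.round(e[0],1),np.round(e[1],1),"->",np.round(ray("wrist",e[0],z,m),4));return e
if __name__=="__main__": look(sys.argv[1],sys.argv[2:])
E
python3 - <<'E'
from look import *
im,m,s=look("w2",["ceramic_center"])
E
```

```text
3.9667 tcp [0.5714 0.278  0.1106] yaw_y -79.40456868020651 tilt [0.0002 0.0007]
ceramic_center 0.67 [281. 193.] [0.5706 0.3077] shift rows [-0.03  0.99]
```

View pics/w2.png

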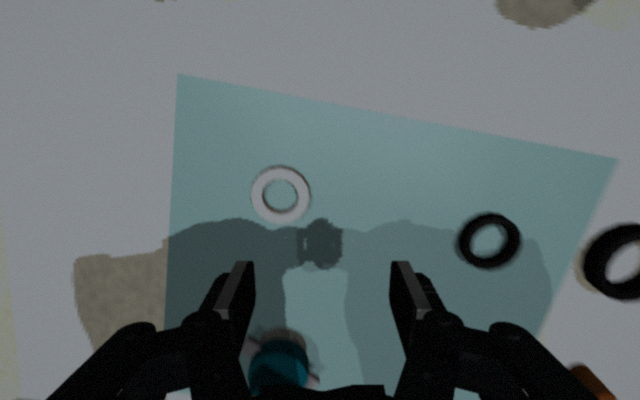

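The ceramic ring is at (281,193), which puts it at (0.571, 0.308). I'll lower and grip it.

Emit:
send_rows([
  [[-0.03, 0.99, 0], [0, 0, 0]],
  [[0, 0, -0.7], [0, 0, 0]],
  [[0, 0, -0.8], [0, 0, 0]],
  [[0, 0, -0.8], [0, 0, 0]],
  [[0, 0, -0.7], [0, 0, 0]],
  [[0, 0, -0.4], [0, 0, 0]],
  [[0, 0, -0.23], [0, 0, 0]],
  [[0, 0, 0], [0, 0, 0]],
])

```text
clock: 4.73
tool_pos: [0.5704, 0.3048, 0.002]
eef_rot: [0.0, 0.996, 0.092, -0.0]
ft_force: [0.2, 0.6, 0.0]
gripper_width: 0.7
grasp_force: 0.0
```

Emit:
send_rows([
  [[0, 0, 0], [0, 0, 0]],
  [[0, 0, 0], [0, 0, 0]],
  [[0, 0, 0], [0, 0, 0]],
  [[0, 0, 0], [0, 0, 0]],
  [[0, 0, 0], [0, 0, 0]],
  [[0, 0, 0], [0, 0, 0]],
  [[0, 0, 0], [0, 0, 0]],
  [[0, 0, 0], [0, 0, 0]],
], claw=-1, force=30)

```text
clock: 5.4
tool_pos: [0.5713, 0.3059, 0.0043]
eef_rot: [-0.0, 0.996, 0.092, 0.001]
ft_force: [0.1, -3.2, 7.3]
gripper_width: 0.487
grasp_force: 30.2
```

Emit:
send_rows([
  [[0, 0, 0.7], [0, 0, 0]],
  [[0, 0, 1], [0, 0, 0]],
  [[0, -1, 1], [0, 0, 0]],
  [[0, -1, 0.9], [0, 0, 0]],
  [[0, -1, 0.5], [0, 0, 0]],
  [[0, -1, 0], [0, 0, 0]],
  [[0, -1, 0], [0, 0, 0]],
  [[0, -1, 0], [0, 0, 0]],
])

```text
clock: 6.07
tool_pos: [0.5705, 0.1252, 0.1265]
eef_rot: [-0.0, 0.996, 0.092, 0.001]
ft_force: [0.3, -0.9, -0.4]
gripper_width: 0.487
grasp_force: 30.5
```

Emit:
send_rows([
  [[-0.18, -1, 0], [0, 0, 0]],
  [[-0.18, -1, 0], [0, 0, 0]],
  [[-0.18, -1, 0], [0, 0, 0]],
  [[-0.18, -1, 0], [0, 0, 0]],
  [[-0.18, -1, 0], [0, 0, 0]],
  [[-0.18, -1, 0], [0, 0, 0]],
  [[-0.18, -1, 0], [0, 0, 0]],
  [[-0.18, -0.8, 0], [0, 0, 0]],
])

```text
clock: 6.73
tool_pos: [0.5269, -0.1096, 0.1261]
eef_rot: [0.0, 0.996, 0.092, 0.001]
ft_force: [0.4, -0.0, -0.5]
gripper_width: 0.486
grasp_force: 30.5
```

Emit:
send_rows([
  [[0, -0.8, 0], [0, 0, 0]],
  [[0, -0.5, 0], [0, 0, 0]],
  [[0, -0.2, 0], [0, 0, 0]],
  [[0, 0, 0], [0, 0, 0]],
  [[0, 0, 0], [0, 0, 0]],
  [[0, 0, 0], [0, 0, 0]],
  [[0, 0, 0], [0, 0, 0]],
  [[0, 0, 0], [0, 0, 0]],
])

```text
clock: 7.4
tool_pos: [0.5273, -0.1517, 0.1249]
eef_rot: [-0.0, 0.996, 0.093, 0.0]
ft_force: [-0.1, 0.5, -0.5]
gripper_width: 0.482
grasp_force: 30.5
```

```bash
python3 - <<'E'
from look import *
Z["ceramic_center"]=read_state()["tool_pos"][2]+.003
im,m,s=look("w3",["ceramic_center","bore_mouth","window"])
print(proj("wrist",[.528,-.153,.066],m),proj("wrist",s["tool_pos"],m),s["gripper_width"])
E
```

```text
7.4 tcp [ 0.5273 -0.1517  0.1249] yaw_y -79.36515731082638 tilt [0.0001 0.0002]
bore_mouth 0.59 [322. 222.] [ 0.5282 -0.1525] shift rows [ 0.03 -0.03]
window 0.64 [290. 194.] [ 0.5249 -0.128 ] shift rows [-0.08  0.79]
[323.25822326 222.05815268] [320.66250798 271.1088119 ] 0.48245911165226035
```

View pics/w3.png

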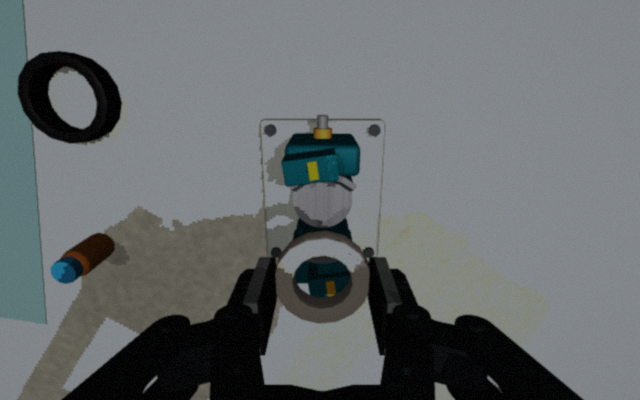

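```bash
cat >> look.py <<'E'
def ringbox(m,c,zb,zt,r):
    t=np.linspace(0,6.28,120);P=np.array([proj("wrist",[c[0]+r*np.cos(a),c[1]+r*np.sin(a),z],m) for a in t for z in(zb,zt)])
    return np.round([P[:,0].min(),P[:,0].max(),P[:,1].min(),P[:,1].max()],1)
E
python3 - <<'E'
from look import *
s=read_state();m=camera_model("wrist");t=s["tool_pos"];z=t[2]
print(ringbox(m,t,z-.0043,z+.0057,.022))
for o in((.004,0),(0,-.002)): print(o,ringbox(m,t[:2]+o,z-.0043,z+.0057,.022))
print("seat disc",ringbox(m,(.528,-.153),.026,.026,.0228))
im=cv2.imread("pics/w3.png");cv2.imwrite("pics/w3c.png",cv2.resize(im[110:340,240:400],None,fx=2.6,fy=2.6,interpolation=cv2.INTER_CUBIC))
E
```

```text
[270.8 370.5 222.9 319.6]
(0.004, 0) [272.  372.6 214.6 312.3]
(0, -0.002) [275.3 374.9 223.6 320.2]
seat disc [290.8 354.  170.4 230.4]
```

View pics/w3c.png

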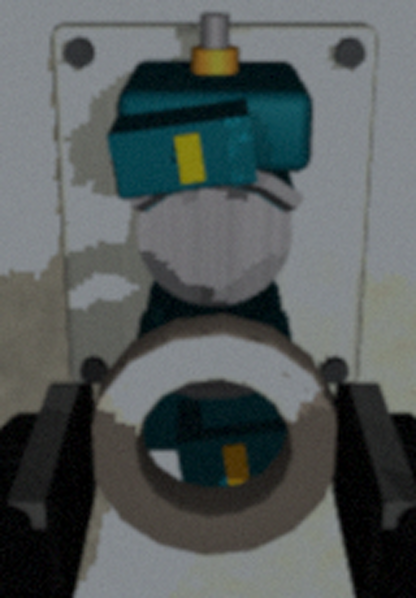

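```bash
python3 - <<'E'
from look import *
from scipy.optimize import least_squares
s=read_state();m=camera_model("wrist");t=s["tool_pos"]
B=np.array([275.4,369.6,231.2,322.3])
f=lambda p:ringbox(m,t[:2]+p[:2],t[2]+p[2]-.005,t[2]+p[2]+.005,.022)-B
r=least_squares(f,[0,0,0.],diff_step=1e-3,x_scale=.001);
from scipy.optimize import minimize
r=minimize(lambda p:(f(p)**2).sum(),[-.003,-.001,-.003],method="Nelder-Mead",options=dict(initial_simplex=[[0,0,0],[-.01,0,0],[0,.003,0],[0,0,-.01]]))
print(r.x,r.fun,f(r.x))
# hole ellipse: crop 150..288 cols at top-face level
print("hole",ringbox(m,t[:2]+r.x[:2],t[2]+r.x[2]+.005,t[2]+r.x[2]+.005,.013), "outer top",ringbox(m,t[:2]+r.x[:2],t[2]+r.x[2]+.005,t[2]+r.x[2]+.005,.022))
E
```

```text
[-0.00701563 -0.00212698 -0.00676215] 0.019999999999997728 [ 0.  -0.1  0.   0.1]
hole [294.6 350.2 258.1 306.7] outer top [275.4 369.5 240.1 322.4]
```

```bash
python3 - <<'E'
from look import *
s=read_state();m=camera_model("wrist");t=s["tool_pos"]
c,si=np.cos(np.radians(10.6)),np.sin(np.radians(10.6))
for a,b in((1,1),(1,-1),(-1,-1),(-1,1)):
    x,y=a*.055,b*.045;print(np.round(proj("wrist",[.528+c*x-si*y,-.153+si*x+c*y,.012],m),1))
im=get_image("scene");ms=camera_model("scene")
u=proj("scene",t,ms);print("tcp in scene",u,t)
print(search_frame("scene","ceramic_center")[:2],spot_point("scene","ceramic_center")[:2])
x,y=u.astype(int);x0,y0=x-50,y-40
cv2.imwrite("pics/s3c.png",cv2.resize(im[y0:y0+85,x0:x0+110,::-1],None,fx=6,fy=6,interpolation=cv2.INTER_CUBIC));print(x0,y0)
for o in((0,0,.0007),(-.007,-.002,-.0068)):
    t_=np.linspace(0,6.28,60);P=np.array([proj("scene",t+o+np.array([.022*np.cos(a),.022*np.sin(a),h]),ms) for a in t_ for h in(-.005,.005)]);print(o,P.min(0)-[x0,y0],P.max(0)-[x0,y0])
E
```

```text
[258.9 121.4]
[385.9 121.4]
[378.  260.3]
[266.6 260.3]
tcp in scene [213.0326852  155.73473402] [ 0.52719774 -0.15222325  0.12484121]
[{'box': [212.1, 155.4, 26.1, 17.9], 'conf': 0.54}] [{'uv': [208.9, 152.5], 'conf': 0.85}, {'uv': [224.6, 198.5], 'conf': 0.47}]
163 115
(0, 0, 0.0007) [37.67607721 30.29399813] [62.09766743 50.88756734]
(-0.007, -0.002, -0.0068) [38.28611957 30.3955248 ] [62.42182654 50.75269709]
```

View pics/s3c.png

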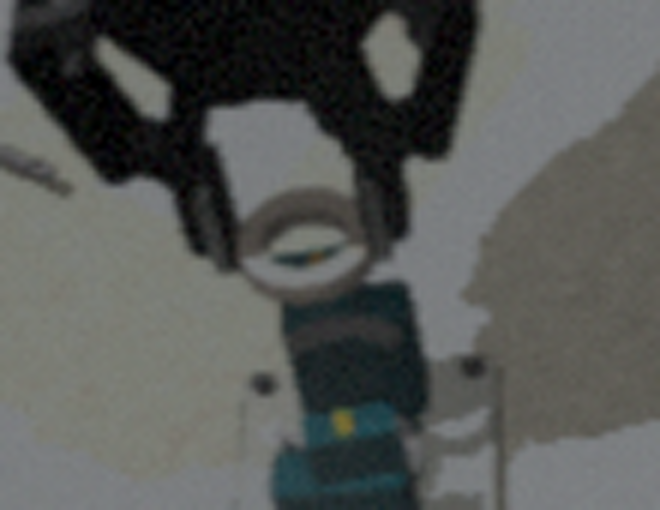

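```bash
python3 - <<'E'
from look import *
s=read_state();m=camera_model("wrist");E=np.array(m["extrinsics"]);E[:3,3]+=np.array([.5714,.278,.1106])-s["tool_pos"];m["extrinsics"]=E
im=cv2.imread("pics/w2.png").astype(int);g=im.sum(2)
for n,u,h,mask in(("cer",(281,193),.01,im[:,:,2]>im[40:400,180:400,2].max()),("blk",(488,240),.014,g<150)):
    c=ray("wrist",u,h/2,m);print(n,c,"pred box 44mm",ringbox(m,c,0,h,.022))
b=g[193,230:335];print("row193",b.tolist());print("col281",g[150:235,281].tolist());print("blk row240",g[240,440:540].tolist())
E
```

```text
cer [0.57066707 0.30787131 0.005     ] pred box 44mm [249.7 311.1 162.1 223.3]
blk [0.56319637 0.14685227 0.007     ] pred box 44mm [455.7 522.2 209.8 270.1]
row193 [350, 359, 362, 357, 356, 368, 358, 357, 359, 362, 357, 356, 359, 362, 358, 355, 353, 363, 369, 351, 349, 385, 407, 404, 428, 413, 416, 420, 415, 406, 411, 354, 250, 212, 253, 300, 327, 330, 354, 360, 361, 364, 361, 360, 354, 367, 366, 354, 364, 358, 362, 367, 364, 357, 368, 359, 353, 368, 364, 367, 362, 370, 366, 364, 335, 294, 254, 293, 378, 406, 406, 416, 414, 412, 416, 410, 414, 397, 330, 267, 270, 318, 353, 359, 373, 360, 369, 366, 360, 367, 373, 364, 368, 365, 365, 360, 372, 365, 374, 371, 371, 365, 370, 365, 368]
col281 [380, 376, 377, 375, 375, 379, 372, 375, 376, 382, 379, 377, 368, 364, 314, 281, 255, 280, 347, 382, 413, 416, 414, 417, 419, 422, 412, 398, 388, 373, 360, 365, 368, 367, 367, 373, 374, 370, 366, 363, 355, 357, 366, 367, 357, 360, 366, 367, 357, 366, 365, 364, 354, 367, 371, 358, 359, 351, 323, 293, 256, 230, 252, 292, 336, 374, 405, 414, 421, 413, 399, 417, 404, 395, 375, 362, 337, 298, 230, 212, 211, 205, 210, 205, 202]
blk row240 [301, 297, 301, 309, 304, 303, 304, 303, 301, 305, 300, 291, 284, 258, 236, 217, 174, 131, 101, 54, 1, 1, 0, 8, 17, 4, 25, 21, 32, 52, 120, 174, 216, 268, 291, 320, 344, 339, 342, 345, 345, 345, 349, 349, 354, 345, 341, 342, 341, 343, 337, 341, 350, 348, 346, 348, 350, 343, 319, 311, 292, 285, 230, 204, 161, 125, 101, 65, 21, 36, 9, 1, 2, 0, 8, 20, 31, 19, 44, 93, 157, 200, 233, 273, 283, 298, 302, 295, 290, 307, 306, 296, 298, 309, 324, 330, 339, 344, 341, 338]
```

```bash
python3 - <<'E'
import cv2
g=cv2.imread("pics/w3.png").astype(int).sum(2)
for r in(265,275,285): print(r,g[r,262:302].tolist(),g[r,345:385].tolist())
print(g[215:262,324].tolist());print(g[295:335,324].tolist())
E
```

```text
265 [123, 119, 113, 120, 112, 93, 62, 12, 0, 11, 2, 14, 13, 50, 123, 215, 333, 377, 382, 376, 391, 394, 415, 411, 414, 410, 410, 410, 404, 415, 408, 407, 405, 408, 408, 399, 372, 270, 146, 58] [208, 341, 390, 394, 411, 422, 407, 415, 410, 411, 342, 291, 288, 268, 264, 262, 266, 266, 266, 264, 250, 205, 135, 66, 20, 29, 11, 24, 16, 29, 35, 83, 110, 117, 118, 110, 129, 128, 105, 129]
275 [87, 93, 83, 58, 22, 2, 2, 0, 0, 0, 0, 17, 24, 138, 199, 199, 208, 207, 209, 207, 215, 207, 203, 210, 204, 212, 210, 211, 214, 216, 312, 278, 148, 77, 56, 48, 41, 49, 63, 52] [32, 26, 39, 31, 53, 87, 159, 193, 208, 197, 197, 197, 200, 205, 199, 207, 215, 203, 198, 190, 208, 192, 200, 191, 123, 21, 17, 6, 19, 8, 13, 19, 30, 16, 58, 90, 116, 102, 117, 104]
285 [58, 20, 25, 5, 27, 14, 16, 8, 4, 8, 0, 0, 29, 63, 156, 197, 209, 198, 199, 207, 206, 212, 203, 215, 207, 211, 212, 210, 204, 200, 178, 124, 102, 90, 92, 164, 282, 378, 405, 401] [67, 73, 74, 85, 85, 92, 119, 166, 201, 206, 209, 209, 199, 209, 206, 208, 203, 215, 204, 196, 211, 207, 203, 150, 61, 1, 9, 3, 0, 19, 8, 9, 6, 1, 0, 20, 5, 57, 104, 115]
[312, 337, 324, 320, 316, 305, 303, 270, 279, 269, 218, 149, 97, 46, 20, 87, 133, 148, 155, 160, 152, 184, 216, 282, 365, 407, 405, 406, 412, 401, 411, 402, 402, 402, 403, 406, 410, 404, 406, 396, 319, 169, 110, 107, 108, 113, 111]
[105, 84, 102, 102, 110, 110, 111, 101, 112, 105, 121, 115, 136, 169, 207, 215, 214, 198, 203, 213, 201, 205, 210, 209, 199, 193, 214, 243, 340, 395, 396, 400, 401, 397, 397, 394, 388, 399, 394, 397]
```

The ring in hand sits about 5–7 mm behind the TCP along x. I'll offset the TCP by that much and lower into the lead-in, watching the force.

Emit:
send_rows([
  [[0.19, 0.02, 0], [0, 0, 0]],
  [[0, 0, -0.5], [0, 0, 0]],
  [[0, 0, -0.5], [0, 0, 0]],
  [[0, 0, -0.4], [0, 0, 0]],
  [[0, 0, -0.2], [0, 0, 0]],
  [[0, 0, -0.1], [0, 0, 0]],
  [[0, 0, 0], [0, 0, 0]],
  [[0, 0, 0], [0, 0, 0]],
], force=20)

```text
clock: 8.42
tool_pos: [0.5331, -0.1521, 0.0743]
eef_rot: [0.0, 0.996, 0.092, 0.0]
ft_force: [0.0, -0.0, -0.5]
gripper_width: 0.486
grasp_force: 30.5
```

```bash
python3 - <<'E'
from look import *
s=read_state();m=camera_model("wrist");t=s["tool_pos"];im=get_image("wrist");cv2.imwrite("pics/w4.png",im[:,:,::-1]);print(t,s["ft_force"])
B=ringbox(m,t[:2]+[-.007,-.002],t[2]-.0118,t[2]-.0018,.022);print(B)
g=im.astype(int).sum(2)
print(g[B[2].astype(int)-25:B[2].astype(int)+25,324].tolist())
r=int((B[2]+B[3])/2);print(g[r,int(B[0])-15:int(B[0])+15].tolist(),g[r,int(B[1])-15:int(B[1])+15].tolist())
print("shell inner ±x edge, mouth",[np.round(proj("wrist",[.528+.983*d,-.153+.184*d,.066],m),1) for d in(.023,.026,-.023,-.026,.029,-.029)],"ledge tops",[np.round(proj("wrist",[.528+.983*d,-.153+.184*d,.085],m),1) for d in(.029,-.029,.043,-.043)])
E
```

```text
[ 0.53313179 -0.1520569   0.07430461] [ 4.31960133e-02 -4.33992145e-04 -5.28722614e-01]
[275.2 369.2 231.1 322.4]
[225, 198, 151, 155, 153, 138, 144, 148, 144, 145, 145, 137, 148, 136, 144, 154, 141, 131, 124, 130, 114, 105, 128, 144, 146, 150, 153, 163, 175, 172, 193, 200, 275, 379, 410, 414, 413, 421, 414, 407, 415, 413, 416, 421, 411, 414, 424, 418, 400, 326]
[89, 88, 99, 90, 62, 38, 1, 15, 17, 2, 23, 13, 0, 6, 41, 140, 198, 203, 207, 216, 218, 218, 208, 214, 222, 206, 207, 205, 210, 203] [207, 205, 196, 208, 211, 207, 200, 218, 203, 211, 204, 211, 210, 207, 200, 136, 29, 17, 6, 10, 11, 14, 22, 10, 27, 55, 97, 105, 104, 102]
shell inner ±x edge, mouth [array([320.7, 228.1]), array([320.7, 222. ]), array([320.8, 312.4]), array([320.8, 317.4]), array([320.7, 215.9]), array([320.8, 322.4])] ledge tops [array([320.5, 232.6]), array([320.7, 348.9]), array([320.5, 199.9]), array([320.8, 373.1])]
```

View pics/w4.png

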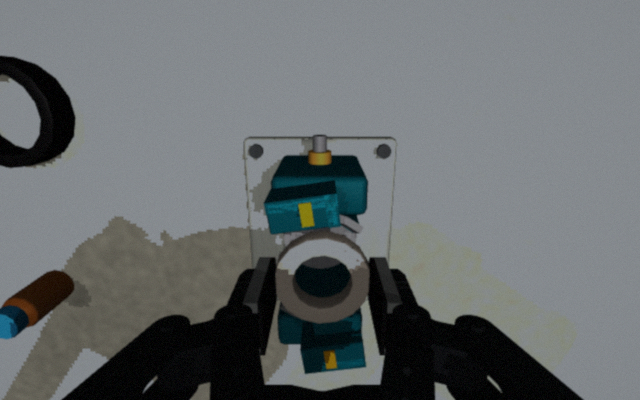

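The ring is centred between the ledges to within about 2 mm: ring centre (322,277), ledges at rows 231 and 349. I'll make a small correction and lower it.

Emit:
send_rows([
  [[0.05, 0.02, 0], [0, 0, 0]],
  [[0, 0, -0.1], [0, 0, 0]],
  [[0, 0, -0.15], [0, 0, 0]],
  [[0, 0, -0.15], [0, 0, 0]],
  [[0, 0, -0.15], [0, 0, 0]],
  [[0, 0, -0.15], [0, 0, 0]],
  [[0, 0, -0.15], [0, 0, 0]],
  [[0, 0, 0], [0, 0, 0]],
])

```text
clock: 9.13
tool_pos: [0.5335, -0.1512, 0.0471]
eef_rot: [-0.0, 0.996, 0.092, -0.001]
ft_force: [-3.6, -1.2, -2.9]
gripper_width: 0.486
grasp_force: 33.5
```

Emit:
send_rows([
  [[-0.03, 0, 0], [0, 0, 0]],
  [[0, 0, -0.06], [0, 0, 0]],
  [[0, 0, -0.06], [0, 0, 0]],
  [[0, 0, -0.06], [0, 0, 0]],
  [[0, 0, -0.06], [0, 0, 0]],
  [[0, 0, -0.06], [0, 0, 0]],
  [[0, 0, 0], [0, 0, 0]],
  [[0, 0, 0], [0, 0, 0]],
])

```text
clock: 9.8
tool_pos: [0.5336, -0.1514, 0.0394]
eef_rot: [0.0, 0.996, 0.092, 0.0]
ft_force: [-2.5, 0.2, 4.3]
gripper_width: 0.488
grasp_force: 34.2
```

Emit:
send_rows([
  [[0, 0, -0.05], [0, 0, 0]],
  [[0, 0, -0.05], [0, 0, 0]],
  [[0, 0, 0], [0, 0, 0]],
  [[0, 0, 0], [0, 0, 0]],
  [[0, 0, 0], [0, 0, 0]],
  [[0, 0, 0], [0, 0, 0]],
  [[0, 0, 0], [0, 0, 0]],
  [[0, 0, 0], [0, 0, 0]],
])

```text
clock: 10.47
tool_pos: [0.5336, -0.1513, 0.0367]
eef_rot: [0.0, 0.996, 0.092, 0.0]
ft_force: [-3.0, 1.0, 7.5]
gripper_width: 0.484
grasp_force: 34.5
```

Emit:
send_rows([
  [[0, 0, 0], [0, 0, 0]],
  [[0, 0, 0], [0, 0, 0]],
  [[0, 0, 0], [0, 0, 0]],
  [[0, 0, 0.2], [0, 0, 0]],
  [[0, 0, 0.6], [0, 0, 0]],
  [[0, 0, 1], [0, 0, 0]],
  [[0, 0, 1], [0, 0, 0]],
  [[0, 0, 0.5], [0, 0, 0]],
], claw=0.5)

```text
clock: 11.13
tool_pos: [0.5343, -0.1517, 0.1393]
eef_rot: [0.001, 0.996, 0.092, 0.002]
ft_force: [0.8, -0.1, 1.7]
gripper_width: 0.751
grasp_force: 0.0
```

```bash
cat > bore.py <<'E'
from look import *
def profile(name,z,r,c=(.528,-.153)):
    s=read_state();m=camera_model("wrist");im=get_image("wrist");cv2.imwrite(f"pics/{name}.png",im[:,:,::-1]);g=im.astype(int).sum(2)
    b=ringbox(m,c,z,z,r);print(s["clock"],np.round(s["tool_pos"],4),"pred",b);u=np.round(proj("wrist",[*c,z],m)).astype(int)
    print("col",u[0],"rows from",int(b[2])-15,g[int(b[2])-15:int(b[3])+15,u[0]].tolist())
    print("row",u[1],"cols from",int(b[0])-15,g[u[1],int(b[0])-15:int(b[1])+15].tolist())
    return im,m
if __name__=="__main__":
    im,m=profile("w5",.036,.022)
    print([ringbox(m,(.528,-.153),z,z,r) for z in(.036,.043) for r in(.022,.013)])
    for d in spot_point("wrist","ceramic_center")[:2]: print(d,ray("wrist",d["uv"],.031,m))
E
python3 bore.py
```

```text
11.1333 [ 0.5343 -0.1517  0.1393] pred [291.3 350.8 180.1 236.2]
col 321 rows from 165 [151, 165, 170, 169, 166, 175, 189, 158, 157, 145, 152, 155, 133, 146, 140, 148, 151, 138, 138, 143, 159, 151, 215, 297, 367, 362, 345, 322, 315, 327, 325, 324, 328, 317, 321, 318, 325, 331, 326, 331, 318, 323, 312, 328, 312, 324, 318, 314, 317, 314, 318, 319, 298, 265, 194, 158, 132, 125, 153, 185, 243, 261, 232, 213, 214, 205, 198, 200, 186, 142, 83, 36, 32, 17, 28, 24, 28, 36, 28, 25, 18, 25, 34, 46, 21, 29]
row 209 cols from 276 [398, 394, 404, 399, 403, 415, 410, 408, 400, 341, 288, 277, 275, 286, 276, 344, 386, 400, 400, 397, 403, 394, 402, 396, 399, 322, 229, 229, 266, 305, 329, 331, 345, 339, 328, 328, 325, 315, 314, 315, 325, 327, 319, 324, 324, 312, 324, 319, 324, 308, 305, 314, 330, 322, 315, 332, 344, 324, 266, 181, 144, 221, 341, 393, 404, 397, 397, 394, 412, 399, 402, 394, 345, 359, 398, 399, 398, 405, 398, 399, 406, 410, 395, 393, 401, 406, 398, 397, 399]
[array([291.3, 350.8, 180.1, 236.2]), array([303.5, 338.7, 192. , 225.2]), array([290.5, 351.6, 182.6, 240. ]), array([303. , 339.1, 194.9, 228.8])]
{'uv': [320.0, 207.0], 'conf': 0.66} [ 0.5275779  -0.15225043  0.031     ]
```

Ceramic is seated: its top face matches a height of 36 mm and it is within 1 mm of the axis. Now the lens.

Emit:
send_rows([
  [[-0.27, 1, 0.3], [0, 0, 0]],
  [[-0.27, 1, 0], [0, 0, 0]],
  [[-0.27, 1, 0], [0, 0, 0]],
  [[-0.27, 1, 0], [0, 0, 0]],
  [[-0.27, 1, 0], [0, 0, 0]],
  [[-0.27, 1, 0], [0, 0, 0]],
  [[-0.27, 1, 0], [0, 0, 0]],
  [[-0.27, 1, 0], [0, 0, 0]],
], claw=0.4)

```text
clock: 11.9
tool_pos: [0.4677, 0.09, 0.1439]
eef_rot: [-0.0, 0.996, 0.092, -0.0]
ft_force: [1.5, -0.5, -0.2]
gripper_width: 0.697
grasp_force: 0.0
```

Emit:
send_rows([
  [[-0.3, 1, -0.5], [0, 0, 0]],
  [[-0.3, 0.8, -0.5], [0, 0, 0]],
  [[-0.27, 0.5, -0.3], [0, 0, 0]],
  [[0, 0, 0], [0, 0, 0]],
  [[0, 0, 0], [0, 0, 0]],
  [[0, 0, 0], [0, 0, 0]],
  [[0, 0, 0], [0, 0, 0]],
  [[0, 0, 0], [0, 0, 0]],
])

```text
clock: 12.57
tool_pos: [0.4431, 0.157, 0.1057]
eef_rot: [-0.0, 0.996, 0.092, 0.0]
ft_force: [-0.1, -0.7, -0.1]
gripper_width: 0.71
grasp_force: 0.0
```

```bash
python3 - <<'E'
from look import *
im,m,s=look("w6",["lens_center"])
hsv=cv2.cvtColor(im,cv2.COLOR_RGB2HSV);mask=cv2.inRange(hsv,(12,90,60),(38,255,255))
u=proj("wrist",[.443,.157,.004],m)
k=cv2.morphologyEx(mask,cv2.MORPH_CLOSE,np.ones((5,5)));e=fitring(im,m,u,.004,k>0)
c=ray("wrist",e[0],.004,m);print("pred",ringbox(m,c,0,.008,.022));ys,xs=np.where(k[int(e[0][1])-60:int(e[0][1])+60,int(e[0][0])-60:int(e[0][0])+60]>0);print(xs.min(),xs.max(),ys.min(),ys.max(),np.array(e[0]).astype(int)-60)
E
```

```text
12.5667 tcp [0.4431 0.157  0.1057] yaw_y -79.4892828842488 tilt [0.0007 0.0001]
lens_center 0.74 [326. 200.] [0.4445 0.1535] shift rows [ 0.05 -0.12]
ellipse [326.7 199.3] [57.3 59. ] -> [0.445  0.1533 0.004 ]
pred [296.1 357.4 168.5 229.4]
31 90 32 89 [266 139]
```

Emit:
send_rows([
  [[0.06, -0.12, 0], [0, 0, 0]],
  [[0, 0, -0.7], [0, 0, 0]],
  [[0, 0, -0.8], [0, 0, 0]],
  [[0, 0, -0.8], [0, 0, 0]],
  [[0, 0, -0.6], [0, 0, 0]],
  [[0, 0, -0.3], [0, 0, 0]],
  [[0, 0, -0.18], [0, 0, 0]],
  [[0, 0, 0], [0, 0, 0]],
])

```text
clock: 13.33
tool_pos: [0.4443, 0.1538, 0.0035]
eef_rot: [-0.0, 0.996, 0.092, -0.0]
ft_force: [0.6, -0.2, -0.1]
gripper_width: 0.7
grasp_force: 0.0
```

```bash
cat > lens.py <<'E'
from look import *
from scipy.optimize import minimize
def lens(tag,h=.008):
    s=read_state();m=camera_model("wrist");im=get_image("wrist");cv2.imwrite(f"pics/{tag}.png",im[:,:,::-1]);t=s["tool_pos"]
    mask=cv2.inRange(cv2.cvtColor(im,cv2.COLOR_RGB2HSV),(12,90,60),(38,255,255))
    n,l,st,c=cv2.connectedComponentsWithStats(cv2.morphologyEx(mask,cv2.MORPH_CLOSE,np.ones((7,7))));u=proj("wrist",t,m)
    i=min((i for i in range(1,n) if st[i,4]>800),key=lambda i:np.hypot(*(c[i]-u)));x,y,w,hh=st[i,:4];B=np.array([x-.5,x+w-.5,y-.5,y+hh-.5])
    f=lambda p:((ringbox(m,t[:2]+p[:2],t[2]+p[2]-h/2,t[2]+p[2]+h/2,.022)-B)**2).sum()
    r=minimize(f,[0,0,0],method="Nelder-Mead",options=dict(initial_simplex=[[0,0,0],[-.01,0,0],[0,.003,0],[0,0,-.01]]))
    print(s["clock"],np.round(t,4),s["gripper_width"],s["grasp_force"],"box",B,"rel",np.round(r.x,4),"abs",np.round(t+r.x,4),round(r.fun,2))
if __name__=="__main__": lens(__import__("sys").argv[1])
E
python3 lens.py l1
```

```text
13.3333 [0.4443 0.1538 0.0035] 0.7004520303659325 0.0 box [273.5 371.5 226.5 315.5] rel [-0.0025 -0.0012 -0.0037] abs [ 4.418e-01  1.526e-01 -2.000e-04] 5.1
```

Emit:
send_rows([
  [[0, 0, 0], [0, 0, 0]],
  [[0, 0, 0], [0, 0, 0]],
  [[0, 0, 0], [0, 0, 0]],
  [[0, 0, 0], [0, 0, 0]],
  [[0, 0, 0], [0, 0, 0]],
  [[0, 0, 0], [0, 0, 0]],
  [[0, 0, 0], [0, 0, 0]],
  [[0, 0, 0], [0, 0, 0]],
], claw=-1, force=30)

```text
clock: 14.05
tool_pos: [0.4452, 0.1542, 0.0053]
eef_rot: [-0.0, 0.996, 0.092, 0.001]
ft_force: [-2.2, -0.3, 7.9]
gripper_width: 0.478
grasp_force: 29.1
```

```bash
python3 lens.py l2
```

```text
14.05 [0.4452 0.1542 0.0053] 0.4781968013959079 29.13008835632354 box [275.5 367.5 227.5 314.5] rel [-0.0057 -0.0014 -0.0096] abs [ 0.4394  0.1528 -0.0043] 0.63
```

The lens is gripped. Carry it to the housing, lifting gently.

Emit:
send_rows([
  [[0, 0, 0.2], [0, 0, 0]],
  [[0, 0, 0.5], [0, 0, 0]],
  [[0, 0, 0.9], [0, 0, 0]],
  [[0, 0, 1], [0, 0, 0]],
  [[0.1, -0.5, 0.9], [0, 0, 0]],
  [[0.28, -0.9, 0.5], [0, 0, 0]],
  [[0.28, -1, 0], [0, 0, 0]],
  [[0.28, -1, 0], [0, 0, 0]],
])

```text
clock: 14.77
tool_pos: [0.4733, 0.0511, 0.1262]
eef_rot: [0.0, 0.996, 0.093, 0.002]
ft_force: [-0.2, 0.5, -0.9]
gripper_width: 0.468
grasp_force: 30.5
```

Emit:
send_rows([
  [[0.28, -1, 0], [0, 0, 0]],
  [[0.28, -1, 0], [0, 0, 0]],
  [[0.28, -1, 0], [0, 0, 0]],
  [[0.28, -1, 0], [0, 0, 0]],
  [[0.28, -1, 0], [0, 0, 0]],
  [[0.28, -1, 0], [0, 0, 0]],
  [[0.19, -0.6, 0], [0, 0, 0]],
  [[0, -0.21, 0], [0, 0, 0]],
])

```text
clock: 15.43
tool_pos: [0.5293, -0.1549, 0.1246]
eef_rot: [0.0, 0.996, 0.091, 0.0]
ft_force: [0.6, 0.7, -0.5]
gripper_width: 0.469
grasp_force: 30.5
```

Emit:
send_rows([
  [[0, 0, -0.3], [0, 0, 0]],
  [[0, 0, -0.5], [0, 0, 0]],
  [[0, 0, -0.5], [0, 0, 0]],
  [[0, 0, -0.3], [0, 0, 0]],
  [[0, 0, 0], [0, 0, 0]],
  [[0, 0, 0], [0, 0, 0]],
  [[0, 0, 0], [0, 0, 0]],
  [[0, 0, 0], [0, 0, 0]],
])

```text
clock: 16.1
tool_pos: [0.529, -0.1521, 0.0769]
eef_rot: [0.0, 0.996, 0.092, 0.001]
ft_force: [1.0, 0.3, -1.1]
gripper_width: 0.471
grasp_force: 30.5
```

```bash
python3 lens.py l3
```

```text
16.1 [ 0.529  -0.1521  0.0769] 0.4709179069808175 30.499456264078617 box [276.5 367.5 225.5 313.5] rel [-0.0056 -0.0017 -0.011 ] abs [ 0.5235 -0.1538  0.0659] 0.21
```

Emit:
send_rows([
  [[0, 0, -0.1], [0, 0, 0]],
  [[0, 0, -0.1], [0, 0, 0]],
  [[0, 0, -0.1], [0, 0, 0]],
  [[0, 0, -0.1], [0, 0, 0]],
  [[0, 0, -0.1], [0, 0, 0]],
  [[0, 0, -0.1], [0, 0, 0]],
  [[0, 0, 0], [0, 0, 0]],
  [[0, 0, 0], [0, 0, 0]],
], force=20)

```text
clock: 16.82
tool_pos: [0.5287, -0.1522, 0.0578]
eef_rot: [-0.0, 0.996, 0.092, -0.0]
ft_force: [1.2, 1.1, -0.4]
gripper_width: 0.469
grasp_force: 30.6
```

Emit:
send_rows([
  [[0, 0, -0.07], [0, 0, 0]],
  [[0, 0, -0.07], [0, 0, 0]],
  [[0, 0, -0.07], [0, 0, 0]],
  [[0, 0, -0.07], [0, 0, 0]],
  [[0, 0, -0.07], [0, 0, 0]],
  [[0, 0, -0.07], [0, 0, 0]],
  [[0, 0, 0], [0, 0, 0]],
  [[0, 0, 0], [0, 0, 0]],
])

```text
clock: 17.48
tool_pos: [0.5287, -0.1522, 0.0452]
eef_rot: [-0.0, 0.996, 0.092, -0.0]
ft_force: [3.1, 1.5, 1.6]
gripper_width: 0.473
grasp_force: 30.8
```

Emit:
send_rows([
  [[0.03, 0.01, 0], [0, 0, 0]],
  [[0, 0, -0.06], [0, 0, 0]],
  [[0, 0, -0.06], [0, 0, 0]],
  [[0, 0, -0.06], [0, 0, 0]],
  [[0, 0, 0], [0, 0, 0]],
  [[0, 0, 0], [0, 0, 0]],
  [[0, 0, 0], [0, 0, 0]],
  [[0, 0, 0], [0, 0, 0]],
])

```text
clock: 18.15
tool_pos: [0.5294, -0.1519, 0.04]
eef_rot: [-0.0, 0.996, 0.092, -0.0]
ft_force: [-3.3, 0.2, 4.9]
gripper_width: 0.471
grasp_force: 32.0
```

Emit:
send_rows([
  [[-0.015, 0, 0], [0, 0, 0]],
  [[0, 0, -0.05], [0, 0, 0]],
  [[0, 0, -0.03], [0, 0, 0]],
  [[0, 0, 0], [0, 0, 0]],
  [[0, 0, 0], [0, 0, 0]],
  [[0, 0, 0], [0, 0, 0]],
  [[0, 0, 0], [0, 0, 0]],
  [[0, 0, 0], [0, 0, 0]],
])

```text
clock: 18.82
tool_pos: [0.5294, -0.152, 0.0379]
eef_rot: [0.0, 0.996, 0.092, 0.0]
ft_force: [-1.3, 1.2, 6.9]
gripper_width: 0.467
grasp_force: 32.6
```

Emit:
send_rows([
  [[0, 0, 0], [0, 0, 0]],
  [[0, 0, 0], [0, 0, 0]],
  [[0, 0, 0], [0, 0, 0]],
  [[0, 0, 0], [0, 0, 0]],
  [[0, 0, 0.5], [0, 0, 0]],
  [[0, 0, 0.8], [0, 0, 0]],
  [[0, 0, 1], [0, 0, 0]],
  [[0, 0, 1], [0, 0, 0]],
], claw=0.5)

```text
clock: 19.48
tool_pos: [0.5287, -0.1517, 0.1373]
eef_rot: [-0.0, 0.996, 0.092, -0.001]
ft_force: [0.6, -0.3, 0.5]
gripper_width: 0.748
grasp_force: 0.0
```

```bash
python3 - <<'E'
from look import *
im,m,s=look("w7",["lens_center"])
mask=cv2.inRange(cv2.cvtColor(im,cv2.COLOR_RGB2HSV),(12,90,60),(38,255,255))
n,l,st,c=cv2.connectedComponentsWithStats(cv2.morphologyEx(mask,cv2.MORPH_CLOSE,np.ones((5,5))));print([ (st[i].tolist(),c[i].round()) for i in range(1,n) if st[i,4]>150])
for z in(.040,.044,.050): print(z,ringbox(m,(.528,-.153),z,z,.022))
E
```

```text
19.4833 tcp [ 0.5287 -0.1517  0.1373] yaw_y -79.42570908866672 tilt [-0.0012  0.0007]
lens_center 0.85 [320. 204.] [ 0.5157 -0.1534] shift rows [-0.43 -0.05]
[([314, 128, 17, 12, 175], array([322., 133.])), ([292, 161, 62, 73, 2833], array([322., 204.]))]
0.04 [292.2 353.4 174.  232. ]
0.044 [291.7 353.9 175.5 234.2]
0.05 [291.  354.7 177.7 237.6]
```

```bash
python3 - <<'E'
from look import *
sc=get_image("scene");w=cv2.imread("pics/w7.png");w5=cv2.imread("pics/w5.png")
f=lambda a:cv2.convertScaleAbs(cv2.resize(a,(400,300),interpolation=cv2.INTER_CUBIC),alpha=1.5)
w,w5=[a[145:245,255:388] for a in(w,w5)]
u=proj("scene",[.528,-.153,.06]).astype(int);s=sc[u[1]-28:u[1]+28,u[0]-37:u[0]+37,::-1]
t=get_image("top");v=proj("top",[.528,-.153,.06]).astype(int);t=t[v[1]-28:v[1]+28,v[0]-37:v[0]+37,::-1]
cv2.imwrite("pics/comp.png",np.vstack([np.hstack([f(w5),f(w)]),np.hstack([f(s),f(t)])]))
E
```

```text
(no output)
```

View pics/comp.png

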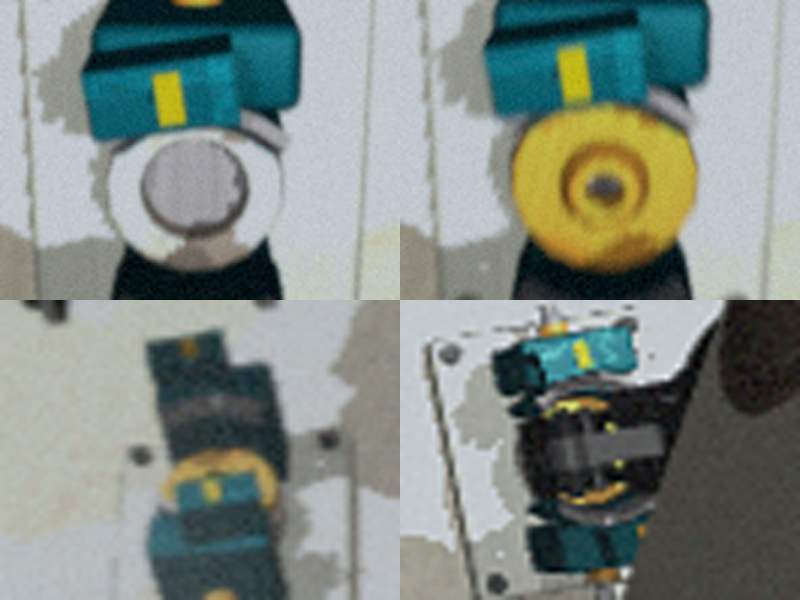

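The composite shows the ceramic (top left) and the lens (top right) both flat and centred in the bore, with the nose up. Next, the small spacer.

Emit:
send_rows([
  [[0.1, 0.8, 0.2], [0, 0, 0]],
  [[0.1, 1, 0], [0, 0, 0]],
  [[0.1, 1, 0], [0, 0, 0]],
  [[0.1, 1, 0], [0, 0, 0]],
  [[0.1, 1, 0], [0, 0, 0]],
  [[0.1, 1, 0], [0, 0, 0]],
  [[0.1, 1, 0], [0, 0, 0]],
  [[0.1, 1, 0], [0, 0, 0]],
], claw=0.4)

```text
clock: 20.35
tool_pos: [0.5524, 0.0836, 0.141]
eef_rot: [-0.0, 0.996, 0.092, -0.001]
ft_force: [0.4, -0.7, -0.7]
gripper_width: 0.704
grasp_force: 0.0
```

Emit:
send_rows([
  [[0.1, 1, -0.4], [0, 0, 0]],
  [[0.1, 0.8, -0.5], [0, 0, 0]],
  [[0.1, 0.4, -0.4], [0, 0, 0]],
  [[0, 0, 0], [0, 0, 0]],
  [[0, 0, 0], [0, 0, 0]],
  [[0, 0, 0], [0, 0, 0]],
  [[0, 0, 0], [0, 0, 0]],
  [[0, 0, 0], [0, 0, 0]],
])

```text
clock: 21.02
tool_pos: [0.5624, 0.1471, 0.1041]
eef_rot: [-0.0, 0.996, 0.092, 0.0]
ft_force: [-0.8, 0.3, 0.2]
gripper_width: 0.7
grasp_force: 0.0
```

```bash
python3 - <<'E'
from look import *
im,m,s=look("w8",["spacer_center"])
g=im.astype(int).sum(2);u=proj("wrist",[.5615,.149,.007],m);print(u)
e=fitring(im,m,u,.007,g<130)
print("pred",ringbox(m,ray("wrist",e[0],.007,m),0,.014,.022))
E
```

```text
21.0167 tcp [0.5624 0.1471 0.1041] yaw_y -79.49520887874253 tilt [0.0009 0.0001]
[318.24725753 203.67401481]
ellipse [324.5 205.3] [60.2 61.4] -> [0.5611 0.1443 0.007 ]
pred [293.2 356.  173.1 237.3]
```

Emit:
send_rows([
  [[-0.07, -0.09, 0], [0, 0, 0]],
  [[0, 0, -0.7], [0, 0, 0]],
  [[0, 0, -0.8], [0, 0, 0]],
  [[0, 0, -0.8], [0, 0, 0]],
  [[0, 0, -0.5], [0, 0, 0]],
  [[0, 0, -0.3], [0, 0, 0]],
  [[0, 0, -0.1], [0, 0, 0]],
  [[0, 0, 0], [0, 0, 0]],
])

```text
clock: 21.78
tool_pos: [0.56, 0.1452, 0.0075]
eef_rot: [-0.0, 0.996, 0.092, -0.0]
ft_force: [-0.6, -0.6, 0.5]
gripper_width: 0.698
grasp_force: 0.0
```

Emit:
send_rows([
  [[0, 0, 0], [0, 0, 0]],
  [[0, 0, 0], [0, 0, 0]],
  [[0, 0, 0], [0, 0, 0]],
  [[0, 0, 0], [0, 0, 0]],
  [[0, 0, 0], [0, 0, 0]],
  [[0, 0, 0], [0, 0, 0]],
  [[0, 0, 0], [0, 0, 0]],
  [[0, 0, 0], [0, 0, 0]],
], claw=-1, force=30)

```text
clock: 22.45
tool_pos: [0.5606, 0.1454, 0.0091]
eef_rot: [-0.0, 0.996, 0.092, 0.001]
ft_force: [-2.1, -0.2, 6.4]
gripper_width: 0.479
grasp_force: 29.5
```

```bash
python3 - <<'E'
from look import *
s=read_state();m=camera_model("wrist");im=get_image("wrist");t=s["tool_pos"];cv2.imwrite("pics/w9.png",im[:,:,::-1]);g=im.astype(int).sum(2)
b=ringbox(m,t,t[2]-.0085,t[2]+.0055,.022);print(t,b);c=322
print("rows from",int(b[2])-15,g[int(b[2])-15:int(b[3])+20,c].tolist())
h=ringbox(m,t,t[2]+.0055,t[2]+.0055,.016);print("hole top pred",h)
E
```

```text
[0.5606491  0.14542956 0.00911578] [270.8 370.5 219.4 319.3]
rows from 204 [412, 407, 412, 413, 410, 404, 415, 407, 404, 409, 417, 415, 414, 406, 393, 298, 107, 20, 26, 19, 12, 15, 21, 14, 4, 0, 27, 58, 103, 87, 73, 71, 64, 58, 30, 15, 56, 116, 279, 392, 395, 400, 396, 396, 384, 393, 400, 396, 389, 398, 389, 394, 391, 388, 396, 394, 377, 394, 385, 329, 244, 225, 210, 174, 175, 174, 169, 178, 175, 184, 173, 176, 158, 180, 184, 170, 168, 171, 174, 170, 179, 180, 170, 181, 177, 171, 161, 119, 49, 12, 12, 19, 10, 6, 8, 12, 0, 7, 0, 10, 12, 13, 4, 26, 1, 15, 23, 3, 7, 16, 20, 30, 70, 132, 165, 168, 162, 166, 170, 185, 169, 166, 173, 176, 166, 179, 214, 256, 268, 307, 320, 328, 334, 335, 329]
hole top pred [284.4 356.9 244.4 308.3]
```

Emit:
send_rows([
  [[0, 0, 0.2], [0, 0, 0]],
  [[0, 0, 0.5], [0, 0, 0]],
  [[0, 0, 0.9], [0, 0, 0]],
  [[0, 0, 1], [0, 0, 0]],
  [[-0.1, -0.5, 0.9], [0, 0, 0]],
  [[-0.12, -0.9, 0.5], [0, 0, 0]],
  [[-0.12, -1, 0], [0, 0, 0]],
  [[-0.12, -1, 0], [0, 0, 0]],
])

```text
clock: 23.17
tool_pos: [0.5466, 0.0425, 0.13]
eef_rot: [0.0, 0.996, 0.093, 0.002]
ft_force: [0.6, -0.5, -0.4]
gripper_width: 0.484
grasp_force: 30.5
```

Emit:
send_rows([
  [[-0.12, -1, 0], [0, 0, 0]],
  [[-0.12, -1, 0], [0, 0, 0]],
  [[-0.12, -1, 0], [0, 0, 0]],
  [[-0.12, -1, 0], [0, 0, 0]],
  [[-0.12, -1, 0], [0, 0, 0]],
  [[0, -0.8, 0], [0, 0, 0]],
  [[0, -0.5, 0], [0, 0, 0]],
  [[0, -0.2, 0], [0, 0, 0]],
])

```text
clock: 23.83
tool_pos: [0.5282, -0.1538, 0.1286]
eef_rot: [0.0, 0.996, 0.091, 0.001]
ft_force: [0.5, 0.2, -0.9]
gripper_width: 0.484
grasp_force: 30.5
```

Emit:
send_rows([
  [[0, 0, -0.3], [0, 0, 0]],
  [[0, 0, -0.5], [0, 0, 0]],
  [[0, 0, -0.5], [0, 0, 0]],
  [[0, 0, -0.3], [0, 0, 0]],
  [[0, 0, 0], [0, 0, 0]],
  [[0, 0, 0], [0, 0, 0]],
  [[0, 0, 0], [0, 0, 0]],
  [[0, 0, 0], [0, 0, 0]],
])

```text
clock: 24.5
tool_pos: [0.5287, -0.1515, 0.0804]
eef_rot: [0.0, 0.996, 0.092, 0.001]
ft_force: [0.6, 0.1, 0.4]
gripper_width: 0.48
grasp_force: 30.5
```

Emit:
send_rows([
  [[0, -0.01, -0.1], [0, 0, 0]],
  [[0, 0, -0.1], [0, 0, 0]],
  [[0, 0, -0.1], [0, 0, 0]],
  [[0, 0, -0.1], [0, 0, 0]],
  [[0, 0, -0.1], [0, 0, 0]],
  [[0, 0, -0.1], [0, 0, 0]],
  [[0, 0, -0.1], [0, 0, 0]],
  [[0, 0, 0], [0, 0, 0]],
])

```text
clock: 25.17
tool_pos: [0.528, -0.1518, 0.0578]
eef_rot: [-0.0, 0.996, 0.092, -0.0]
ft_force: [-0.4, 0.1, -0.5]
gripper_width: 0.482
grasp_force: 30.5
```

Emit:
send_rows([
  [[0, 0, -0.08], [0, 0, 0]],
  [[0, 0, -0.08], [0, 0, 0]],
  [[0, 0, -0.06], [0, 0, 0]],
  [[0, 0, 0], [0, 0, 0]],
  [[0, 0, 0], [0, 0, 0]],
  [[0, 0, 0], [0, 0, 0]],
  [[0, 0, 0], [0, 0, 0]],
  [[0, 0, 0], [0, 0, 0]],
])

```text
clock: 25.83
tool_pos: [0.5283, -0.152, 0.0521]
eef_rot: [0.0, 0.996, 0.092, 0.0]
ft_force: [-0.7, 0.6, 4.5]
gripper_width: 0.48
grasp_force: 31.1
```

Emit:
send_rows([
  [[0, 0, -0.04], [0, 0, 0]],
  [[0, 0, 0], [0, 0, 0]],
  [[0, 0, 0], [0, 0, 0]],
  [[0, 0, 0], [0, 0, 0]],
  [[0, 0, 0], [0, 0, 0]],
  [[0, 0, 0], [0, 0, 0]],
  [[0, 0, 0], [0, 0, 0]],
  [[0, 0, 0], [0, 0, 0]],
], claw=0.5)

```text
clock: 26.5
tool_pos: [0.5282, -0.1519, 0.0507]
eef_rot: [-0.0, 0.996, 0.092, 0.0]
ft_force: [0.4, 0.3, -0.6]
gripper_width: 0.748
grasp_force: 0.0
```

Emit:
send_rows([
  [[0, 0, 0.5], [0, 0, 0]],
  [[0, 0, 1], [0, 0, 0]],
  [[0, 0, 1], [0, 0, 0]],
  [[0, 0, 1], [0, 0, 0]],
  [[-0.2, 0.8, 0.4], [0, 0, 0]],
  [[-0.22, 1, 0], [0, 0, 0]],
  [[-0.22, 1, 0], [0, 0, 0]],
  [[-0.22, 1, 0], [0, 0, 0]],
])

```text
clock: 27.17
tool_pos: [0.502, -0.0369, 0.168]
eef_rot: [-0.0, 0.996, 0.092, 0.0]
ft_force: [0.9, 0.1, 0.2]
gripper_width: 0.746
grasp_force: 0.0
```

Emit:
send_rows([
  [[-0.22, 1, 0], [0, 0, 0]],
  [[-0.22, 1, 0], [0, 0, 0.03]],
  [[-0.22, 1, 0], [0, 0, 0.03]],
  [[-0.22, 1, 0], [0, 0, 0.03]],
  [[-0.22, 1, 0], [0, 0, 0.03]],
  [[-0.22, 1, 0], [0, 0, 0.03]],
  [[-0.22, 1, 0], [0, 0, 0.03]],
  [[-0.22, 1, 0], [0, 0, 0.03]],
])

```text
clock: 27.83
tool_pos: [0.449, 0.2035, 0.1679]
eef_rot: [-0.0, 0.911, 0.412, 0.0]
ft_force: [0.8, -0.1, -0.3]
gripper_width: 0.748
grasp_force: 0.0
```

Emit:
send_rows([
  [[-0.22, 1, 0], [0, 0, 0.03]],
  [[-0.2, 0.8, 0], [0, 0, 0]],
  [[-0.1, 0.3, 0], [0, 0, 0]],
  [[0, 0, 0], [0, 0, 0]],
  [[0, 0, 0], [0, 0, 0]],
  [[0, 0, 0], [0, 0, 0]],
  [[0, 0, 0], [0, 0, 0]],
  [[0, 0, 0], [0, 0, 0]],
])

```text
clock: 28.5
tool_pos: [0.4344, 0.2642, 0.1678]
eef_rot: [0.0, 0.892, 0.452, 0.0]
ft_force: [-0.3, 0.2, 0.2]
gripper_width: 0.754
grasp_force: 0.0
```

```bash
cat > cap.py <<'E'
from look import *
def cap(tag,z=.064):
    im,m,s=look(tag,["cap_grip"]);t=s["tool_pos"]
    mask=cv2.inRange(cv2.cvtColor(im,cv2.COLOR_RGB2HSV),(20,100,70),(36,255,255))
    n,l,st,c=cv2.connectedComponentsWithStats(mask)
    for i in range(1,n):
        if st[i,4]>40:
            ys,xs=np.where(l==i);(cx,cy),(w,h),a=cv2.minAreaRect(np.c_[xs,ys].astype(np.float32));bp=cv2.boxPoints(((cx,cy),(w,h),a))
            e=[(bp[j]+bp[(j+1)%4])/2 for j in range(4)];k=0 if np.hypot(*(e[0]-e[2]))>np.hypot(*(e[1]-e[3])) else 1
            A,B=ray("wrist",e[k],z,m),ray("wrist",e[k+2],z,m);d=A-B
            print("yellow",st[i,4],np.round((cx,cy)),"mid",np.round((A+B)/2,4),"len",round(np.hypot(*d[:2]),4),"dir",np.round(np.degrees(np.arctan2(d[1],d[0]))%180,1),"shift",np.round(((A+B)/2-t)[:2]/.03,2))
if __name__=="__main__": cap(sys.argv[1])
E
python3 cap.py c1
```

```text
28.5 tcp [0.4344 0.2642 0.1678] yaw_y -36.310379189037924 tilt [ 0. -0.]
cap_grip 0.85 [304. 176.] [0.4314 0.2837] shift rows [-0.1   0.65]
yellow 195 [297. 181.] mid [0.4284 0.2859 0.064 ] len 0.0331 dir 63.4 shift [-0.2   0.72]
```

Emit:
send_rows([
  [[-0.08, 0.35, -0.5], [0, 0, 0.027]],
  [[-0.08, 0.34, -0.5], [0, 0, 0.027]],
  [[0, 0, -0.5], [0, 0, 0]],
  [[0, 0, -0.3], [0, 0, 0]],
  [[0, 0, 0], [0, 0, 0]],
  [[0, 0, 0], [0, 0, 0]],
  [[0, 0, 0], [0, 0, 0]],
  [[0, 0, 0], [0, 0, 0]],
])

```text
clock: 29.27
tool_pos: [0.4297, 0.2858, 0.1147]
eef_rot: [0.0, 0.851, 0.526, 0.001]
ft_force: [0.7, -0.5, -0.6]
gripper_width: 0.747
grasp_force: 0.0
```

```bash
python3 cap.py c2
```

```text
29.2667 tcp [0.4297 0.2858 0.1147] yaw_y -26.54189210301532 tilt [0.0012 0.0006]
cap_grip 0.65 [321. 216.] [0.43   0.2881] shift rows [0.01 0.08]
yellow 321 [320. 228.] mid [0.4281 0.2855 0.064 ] len 0.034 dir 63.4 shift [-0.05 -0.01]
```

Emit:
send_rows([
  [[-0.03, 0, -0.5], [0, 0, 0]],
  [[0, 0, -0.6], [0, 0, 0]],
  [[0, 0, -0.6], [0, 0, 0]],
  [[0, 0, -0.4], [0, 0, 0]],
  [[0, 0, -0.25], [0, 0, 0]],
  [[0, 0, -0.1], [0, 0, 0]],
  [[0, 0, 0], [0, 0, 0]],
  [[0, 0, 0], [0, 0, 0]],
])

```text
clock: 30.03
tool_pos: [0.4287, 0.2859, 0.041]
eef_rot: [0.0, 0.85, 0.526, 0.0]
ft_force: [0.3, 0.2, 0.2]
gripper_width: 0.753
grasp_force: 0.0
```

Emit:
send_rows([
  [[0, 0, 0], [0, 0, 0]],
  [[0, 0, 0], [0, 0, 0]],
  [[0, 0, 0], [0, 0, 0]],
  [[0, 0, 0], [0, 0, 0]],
  [[0, 0, 0], [0, 0, 0]],
  [[0, 0, 0], [0, 0, 0]],
  [[0, 0, 0], [0, 0, 0]],
  [[0, 0, 0], [0, 0, 0]],
], claw=-1, force=80)

```text
clock: 30.7
tool_pos: [0.4286, 0.2859, 0.0407]
eef_rot: [0.0, 0.85, 0.526, 0.0]
ft_force: [0.6, -0.7, 6.4]
gripper_width: 0.147
grasp_force: 79.0
```

```bash
python3 cap.py c3
```

```text
30.7 tcp [0.4286 0.2859 0.0407] yaw_y -26.502273807576206 tilt [0.0008 0.0004]
cap_grip 0.71 [324. 282.] [0.4291 0.2853] shift rows [ 0.02 -0.02]
yellow 562 [322. 301.] mid [0.428  0.2852 0.064 ] len 0.034 dir 63.5 shift [-0.02 -0.03]
```

Emit:
send_rows([
  [[0, 0, 0.3], [0, 0, 0]],
  [[0, 0, 0.7], [0, 0, 0]],
  [[0, 0, 1], [0, 0, 0]],
  [[0, -0.6, 1], [0, 0, 0]],
  [[0.23, -1, 0.7], [0, 0, 0]],
  [[0.23, -1, 0.3], [0, 0, 0]],
  [[0.23, -1, 0], [0, 0, 0]],
  [[0.23, -1, 0], [0, 0, 0]],
])

```text
clock: 31.47
tool_pos: [0.4561, 0.1466, 0.1616]
eef_rot: [0.0, 0.85, 0.526, 0.001]
ft_force: [0.7, 0.1, -2.9]
gripper_width: 0.146
grasp_force: 78.2
```

Emit:
send_rows([
  [[0.23, -1, 0], [0, 0, 0.026]],
  [[0.23, -1, 0], [0, 0, 0.026]],
  [[0.23, -1, 0], [0, 0, 0.026]],
  [[0.23, -1, 0], [0, 0, 0.026]],
  [[0.23, -1, 0], [0, 0, 0.026]],
  [[0.23, -1, 0], [0, 0, 0.026]],
  [[0.23, -1, 0], [0, 0, 0.026]],
  [[0.23, -1, 0], [0, 0, 0.024]],
])

```text
clock: 32.13
tool_pos: [0.511, -0.0938, 0.1608]
eef_rot: [0.0, 0.637, 0.771, 0.0]
ft_force: [0.3, 0.2, -2.0]
gripper_width: 0.144
grasp_force: 78.2
```

Emit:
send_rows([
  [[0.23, -0.9, 0], [0, 0, 0]],
  [[0.2, -0.7, 0], [0, 0, 0]],
  [[0.13, -0.38, 0], [0, 0, 0]],
  [[0, 0, 0], [0, 0, 0]],
  [[0, 0, 0], [0, 0, 0]],
  [[0, 0, 0], [0, 0, 0]],
  [[0, 0, 0], [0, 0, 0]],
  [[0, 0, 0], [0, 0, 0]],
])

```text
clock: 32.8
tool_pos: [0.5278, -0.1507, 0.1605]
eef_rot: [0.0, 0.639, 0.77, 0.0]
ft_force: [0.6, 0.5, -2.1]
gripper_width: 0.146
grasp_force: 78.2
```

```bash
python3 - <<'E'
from look import *
import cap
Z["cap_grip"]=read_state()["tool_pos"][2]+.0093
cap.cap("c4",read_state()["tool_pos"][2]+.0233)
E
```

```text
32.8 tcp [ 0.5278 -0.1507  0.1605] yaw_y 10.636685115507047 tilt [0.0001 0.    ]
cap_grip 0.68 [378. 207.] [ 0.5427 -0.1128] shift rows [0.5  1.26]
cap_grip 0.57 [324. 280.] [ 0.5276 -0.1494] shift rows [-0.01  0.04]
yellow 58 [340. 195.] mid [ 0.5252 -0.1065  0.1838] len 0.006 dir 101.6 shift [-0.09  1.47]
yellow 98 [379. 209.] mid [ 0.5402 -0.109   0.1838] len 0.0053 dir 19.3 shift [0.41 1.39]
yellow 112 [271. 223.] mid [ 0.5028 -0.1217  0.1838] len 0.0054 dir 19.3 shift [-0.83  0.97]
yellow 619 [322. 301.] mid [ 0.5273 -0.1514  0.1838] len 0.0341 dir 100.7 shift [-0.02 -0.02]
```

Emit:
send_rows([
  [[0.02, -0.03, -0.4], [0, 0, 0]],
  [[0, 0, -0.5], [0, 0, 0]],
  [[0, 0, -0.4], [0, 0, 0]],
  [[0, 0, -0.25], [0, 0, 0]],
  [[0, 0, -0.2], [0, 0, 0]],
  [[0, 0, -0.1], [0, 0, 0]],
  [[0, 0, -0.1], [0, 0, 0]],
  [[0, 0, 0], [0, 0, 0]],
])

```text
clock: 33.57
tool_pos: [0.5285, -0.1525, 0.1015]
eef_rot: [-0.0, 0.639, 0.769, -0.0]
ft_force: [-0.0, 1.0, -1.4]
gripper_width: 0.148
grasp_force: 78.2
```

Emit:
send_rows([
  [[0, 0, -0.08], [0, 0, 0]],
  [[0, 0, -0.08], [0, 0, 0]],
  [[0, 0, -0.08], [0, 0, 0]],
  [[0, 0, -0.08], [0, 0, 0]],
  [[0, 0, -0.05], [0, 0, 0]],
  [[0, 0, 0], [0, 0, 0]],
  [[0, 0, 0], [0, 0, 0]],
  [[0, 0, 0], [0, 0, 0]],
])

```text
clock: 34.23
tool_pos: [0.5289, -0.1527, 0.0915]
eef_rot: [0.001, 0.639, 0.769, 0.0]
ft_force: [-2.0, 0.4, 8.7]
gripper_width: 0.147
grasp_force: 79.9
```

Emit:
send_rows([
  [[0, 0, -0.06], [0, 0, 0]],
  [[0, 0, -0.03], [0, 0, 0]],
  [[0, 0, 0], [0, 0, 0]],
  [[0, 0, 0], [0, 0, 0]],
  [[0, 0, 0], [0, 0, 0]],
  [[0, 0, 0], [0, 0, 0]],
  [[0, 0, 0], [0, 0, 0]],
  [[0, 0, 0], [0, 0, 0]],
])

```text
clock: 34.9
tool_pos: [0.5294, -0.1529, 0.0905]
eef_rot: [0.002, 0.639, 0.769, 0.0]
ft_force: [-8.5, 1.8, 30.5]
gripper_width: 0.144
grasp_force: 83.0
```

Emit:
send_rows([
  [[-0.02, 0, 0.05], [0, 0, 0]],
  [[0, 0, 0], [0, 0, 0]],
  [[0, 0, 0], [0, 0, -0.02]],
  [[0, 0, 0], [0, 0, -0.03]],
  [[0, 0, 0], [0, 0, -0.03]],
  [[0, 0, 0], [0, 0, -0.03]],
  [[0, 0, 0], [0, 0, -0.03]],
  [[0, 0, 0], [0, 0, -0.03]],
])

```text
clock: 35.57
tool_pos: [0.5287, -0.1529, 0.0906]
eef_rot: [0.001, 0.821, 0.572, 0.001]
ft_force: [-1.3, -0.5, 12.1]
gripper_width: 0.142
grasp_force: 80.1
```

```bash
cat > y.py <<'E'
from h import *
s=read_state();q=s["eef_rot"];r=R.from_quat([*q[1:],q[0]]).as_matrix();print("yaw",np.degrees(np.arctan2(r[1,1],r[0,1])),"torque",s["wrist_torque"])
E
python3 y.py
```

```text
yaw -20.288121334006796 torque [0.06168434 0.12531967 0.16901578]
```

Emit:
send_rows([
  [[0, 0, 0], [0, 0, -0.035]],
  [[0, 0, 0], [0, 0, -0.035]],
  [[0, 0, 0], [0, 0, -0.035]],
  [[0, 0, 0], [0, 0, -0.035]],
  [[0, 0, 0], [0, 0, -0.035]],
  [[0, 0, 0], [0, 0, -0.035]],
  [[0, 0, 0], [0, 0, -0.035]],
  [[0, 0, 0], [0, 0, -0.035]],
])

```text
clock: 36.23
tool_pos: [0.5287, -0.1529, 0.0907]
eef_rot: [0.001, 0.986, 0.167, 0.001]
ft_force: [0.6, 0.4, 12.0]
gripper_width: 0.146
grasp_force: 80.1
```

```bash
python3 y.py
```

```text
yaw -70.73206547837151 torque [0.13194454 0.07510658 0.14671527]
```

Emit:
send_rows([
  [[0, 0, 0], [0, 0, -0.008]],
  [[0, 0, 0.03], [0, 0, 0]],
  [[0, 0, 0.03], [0, 0, 0]],
  [[0, 0, 0.03], [0, 0, 0]],
  [[0, 0, 0.03], [0, 0, 0]],
  [[0, 0, 0.03], [0, 0, 0]],
  [[0, 0, 0], [0, 0, 0]],
  [[0, 0, 0], [0, 0, 0]],
])

```text
clock: 36.9
tool_pos: [0.5285, -0.1526, 0.0946]
eef_rot: [0.0, 0.987, 0.158, 0.001]
ft_force: [2.1, 2.2, 8.5]
gripper_width: 0.147
grasp_force: 79.5
```

```bash
python3 y.py
```

```text
yaw -71.860937620898 torque [ 0.32321592 -0.31500357  0.14727127]
```

Emit:
send_rows([
  [[0, 0, 0.03], [0, 0, 0]],
  [[0, 0, 0.03], [0, 0, 0]],
  [[0, 0, 0.02], [0, 0, 0]],
  [[0, 0, 0], [0, 0, 0]],
  [[0, 0, 0], [0, 0, 0]],
  [[0, 0, 0], [0, 0, 0]],
  [[0, 0, 0], [0, 0, 0]],
  [[0, 0, 0], [0, 0, 0]],
])

```text
clock: 37.57
tool_pos: [0.5283, -0.1525, 0.0958]
eef_rot: [-0.0, 0.988, 0.158, 0.0]
ft_force: [9.2, 0.1, -7.4]
gripper_width: 0.142
grasp_force: 79.1
```

Pulling up is now resisted (−7 N), so the ears are under the ledges. I'll relieve the load and release.

Emit:
send_rows([
  [[0, 0, -0.04], [0, 0, 0]],
  [[0, 0, 0], [0, 0, 0]],
  [[0, 0, 0], [0, 0, 0]],
  [[0, 0, 0], [0, 0, 0]],
  [[0, 0, 0], [0, 0, 0]],
  [[0, 0, 0], [0, 0, 0]],
  [[0, 0, 0], [0, 0, 0]],
  [[0, 0, 0], [0, 0, 0]],
])

```text
clock: 38.23
tool_pos: [0.5281, -0.1526, 0.0954]
eef_rot: [0.0, 0.987, 0.158, 0.0]
ft_force: [3.8, 0.6, 4.7]
gripper_width: 0.144
grasp_force: 81.1
```

Emit:
send_rows([
  [[0, 0, 0], [0, 0, 0]],
  [[0, 0, 0], [0, 0, 0]],
  [[0, 0, 0], [0, 0, 0]],
  [[0, 0, 0], [0, 0, 0]],
  [[0, 0, 0.3], [0, 0, 0]],
  [[0, 0, 0.7], [0, 0, 0]],
  [[0, 0, 1], [0, 0, 0]],
  [[0, 0, 1], [0, 0, 0]],
], claw=0.3)

```text
clock: 38.9
tool_pos: [0.5274, -0.1523, 0.1864]
eef_rot: [-0.0, 0.988, 0.158, -0.001]
ft_force: [1.1, -1.0, -0.6]
gripper_width: 0.647
grasp_force: 0.0
```

```bash
python3 - <<'E'
from look import *
import cap
Z["cap_grip"]=.105
cap.cap("c5",.119)
E
```

```text
38.9 tcp [ 0.5274 -0.1523  0.1864] yaw_y -71.86773136990735 tilt [-0.0012  0.0006]
cap_grip 0.75 [324. 206.] [ 0.531 -0.153] shift rows [ 0.12 -0.02]
yellow 62 [330. 124.] mid [ 0.5848 -0.1393  0.119 ] len 0.0046 dir 18.6 shift [1.91 0.44]
yellow 101 [322. 150.] mid [ 0.5686 -0.139   0.119 ] len 0.0084 dir 18.1 shift [1.37 0.44]
yellow 291 [323. 218.] mid [ 0.5268 -0.1537  0.119 ] len 0.0335 dir 18.2 shift [-0.02 -0.05]
```

```bash
python3 -c "
from plant import *
print(close_job())"
```

```text
the job is handed in; nothing more can be done
None
```

The rings are stacked in the order asked, the cap is turned about 82° clockwise and held under the ledges, and the job was handed in at about 39 s of the 72 s; no pass or fail verdict came back.

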